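Stand the toppled breath analyser back up and restart it

TASK

The white tower analyser has been knocked over and leans on the low grey calibrator. Push it with the fingertips until it stands upright again on its own base, squarely on its black rubber mat, then press the green restart button on its top all the way down and let go. Only push and press: do not lift or carry the analyser or tip it over the other way, and leave the bottle, canister and mouthpiece beside it where they are.

Things in the scene. Friction and masses are not known exactly. Their poses are not given: they have to be found in the camera images.
- tower: White tower analyser, a loose box 160 (x) by 90 (y) by 200 (z) mm, about 0.8 kg, mass even, display on its +x face, button on its top. Origin: centre of its underside; z points out of its top. At first it rests on the long bottom edge of its +y side (45 mm from the origin), leaning 0.66 rad towards the mat's +y, its +y face against the calibrator's upper near edge.
- top_edge (a point): Middle of the tower's long upper edge on its +y side, 200 mm above the bottom edge it turns about; at first it overhangs the calibrator's top, 160 mm above the bench. A finger beyond it can push it back towards the mat's -y. Once the tower leans less than 0.42 rad it drops onto its base by itself; pushed too far it falls over the other way.
- restart_top (a point): Centre of the upper face of the green restart button, 28 mm in diameter, in the middle of the tower's top and standing 8 mm out of it; it is pressed along the tower's -z.
- restart (a joint): Travel of the restart button in m: 0 out, 0.005 fully down. Spring: starts at 1.3 N, about 4.6 N fully down; springs back when let go.
- mat: Fixed black rubber mat, 240 (x) by 170 (y) by 3 mm thick. Origin: centre of its underside, on the bench. The tower's place: its base in the middle of the mat, its x along the mat's x. The mat's +y is the side to which the tower leans.
- calibrator: Fixed low grey instrument, 240 (x) by 180 (y) mm, 82 mm high, beside the mat on its +y side, its axes along the mat's. Origin: centre of its underside on the bench; its top is flat and clear.
- bottle: Loose amber bottle, 44 mm in diameter, 110 mm high, upright on the bench on the mat's -y side; leave alone. Origin: centre of its underside.
- canister: Loose green canister, 52 mm in diameter, 130 mm high, upright on the bench on the mat's -y side; leave alone. Origin: centre of its underside.
- mouthpiece: Loose orange mouthpiece, 48 mm in diameter, 62 mm high, upright on the bench on the mat's -y side; leave alone. Origin: centre of its underside.
There are look-alikes about, which are no part of the job. What is shaped like the tower but blue or pink is not meant.

How it is judged:
On the way, in this order (a step that is already met when the one before it is completed fails the run):
1. the tower stands upright on its base on the mat, at rest (angle between tower's own z axis and vertical below 0.06 rad and z of tower in the frame of mat below 0.012 m and x of tower in the frame of mat between -0.04 and 0.04 m and y of tower in the frame of mat between -0.04 and 0.04 m and angle between the x axis of tower and the x axis of mat, either way round below 0.35 rad and linear speed of tower below 0.02 m/s and angular speed of tower below 0.1 rad/s), for 0.3 s.
2. the restart button is pressed down while the tower stands (value of joint restart above 0.0042 m and angle between tower's own z axis and vertical below 0.06 rad and z of tower in the frame of mat below 0.012 m), for 0.05 s.
At the end, for the whole second after the job is handed in: The tower is at rest and upright (within 0.06 rad) with its base flat on the mat, its origin within 40 mm of the mat's centre along each mat axis and square to it within 0.35 rad; the button is out again (under 1 mm); bottle, canister and mouthpiece stand within 20 mm of where they were (all of step 1 and value of joint restart below 0.001 m and distance of each of bottle, canister, mouthpiece from where it was at the start of the episode below 0.02 m and angle between each of bottle, canister, mouthpiece's own z axis and vertical below 0.1 rad); the robot touches nothing.
It fails at once if the tower is lifted (underside centre over 50 mm above the bench) or carried more than 90 mm away (height (world z) of tower above 0.05 m or distance of tower from where it was at the start of the episode above 0.09 m).
It fails at once if the tower is tipped over (leans more than 0.9 rad) (angle between tower's own z axis and vertical above 0.9 rad).
It fails at once if the bottle, canister or mouthpiece is shifted over 30 mm or tipped over 0.5 rad (distance of any of bottle, canister, mouthpiece from where it was at the start of the episode above 0.03 m or angle between any of bottle, canister, mouthpiece's own z axis and vertical above 0.5 rad).
It also fails if it takes over 46 s, if anything falls off the work surface, if the arm or the gripper's body presses on something with over 40 N, if the wrist force passes 120 N, or if a joint passes its speed limit or range.

ROBOT

A 6-joint arm with a two-finger parallel gripper is mounted at the origin on the work surface. World frame = base frame: x ahead of the robot, y to its left, z up, the work surface at z = 0. Lengths are in m, angles in rad, forces in N, time in s.
With the tool pointing down it reaches from about 0.275 to 0.875 m from the base axis. Payload 12.5 kg.
Tool frame: the origin (TCP) lies at the very end of the fingers, on their centre line; the grasp point (between the pads) lies 19 mm behind it; z points along the fingers, y is the direction in which the jaws open and shut (so a half turn about z gives the same grasp; the last joint's range is limited). The gripper opens to 85 mm and grips with 20 to 120 N. Pads are 22 mm wide; open, the fingers measure 114 mm over their backs; the gripper's body (76 mm by 85 mm) begins 54 mm behind the grasp point. The pads swing forward as they close: fully open they stand 13 mm farther back than shut.
Start: joints at [1.067, 0.351, 1.652, -0, 1.139, -0.085], TCP at [0.224, 0.502, 0.231] pointing down, gripper open.
Joint ranges: [-2.75, 2.75], [-0.79, 2.1], [0.01, 2.65], [-1.57, 4.71], [0.07, 3.14], [-2.87, 2.87]. Speed limits (rad/s): [2.22, 2.22, 2.79, 3.14, 3.14, 3.14].

INTERFACE

Orientations are given as a rotation vector (axis times angle).
In Python, from cell import readout, imaging, sign_off, look_for gives the robot as it stands.
- The arm moves only by the tool step_arm, never from a script. Its argument "rows" is text: rows parted by semicolons, each of 7 numbers parted by spaces: the shift along the world's x, y, z normalised to -1 to 1, where 1 is 2.5 cm, then the turn, a rotation vector about the world's x, y, z normalised to -1 to 1, where 1 is 0.1 rad, then the opening, from -1 (shut) to 1 (fully open). In form: tx ty tz wx wy wz claw; .... A call has 1 to 8 rows; each row shifts and turns the pose as measured when the row begins; what a row does not reach is not made up. A row lasts 1/12 s, in which the tool goes at most 41.7 mm and 7.16 degrees, less where a joint would pass 70% of its speed; a pose out of reach is approached as far as the arm can. A call with a number of a shift or a turn outside -1 to 1 is refused whole. A call with a gripper value outside its range is refused whole. The fingers move at their own pace and stop on an object; "squeeze" is the grip in N (left out, the last holds). Time passes only in rows, so rows that do not move let the fingers close. It gives the time, the measured TCP pose, the force and the opening at its end, in the units of the state.
- readout.sense(): the state, without advancing time (a new reading comes with each control period).
- imaging.camera(name): name is "scene" or "top"; returns the picture (400x640x3 uint8, red, green, blue); there is no depth.
- imaging.camera_model(name): a dict with "K" (3x3 intrinsics, pixels), "k1" (the pictures are not rectified: a ray, as slopes to the right and down, at radius r is drawn at 1 + k1 r^2 times it, then the intrinsics apply), "position" and "attitude" of the camera in the world. Camera axes: x right, y down, z forward; pixel columns grow to the right and rows downward; lengths in m; the calibration is good to about 2 mm. A picture is of the moment at which its call begins. camera_model takes no time and is no camera call.
- sign_off(): hands the job in, once; it reports no verdict.
Trained networks look in the newest picture that a camera, given by its name, has taken for a name from the list of things; names that differ only in an ending like _2 or _b are one class to them, and where a whole thing is asked for, a point or a joint stands for the part that bears it (a point fixed in the world has none). Each returns a list of dicts, best first, with "score" (0 to 1); they miss things now and then, are a little off and sometimes report something else, mostly with a low value. They report only what shows in the picture. A call takes as long as a camera call. They do not tell look-alikes from the thing itself.
- look_for(target, camera): "xy" ([column, row] as shares, 0 to 1, of the picture: columns of its width, rows of its height, amid what is visible of it).
The state is a dict: "t": time; "joints": joint angles; "joint_velocities": joint speeds; "joint_torque": joint torques, N m; "position": TCP position; "tcp_rot": TCP orientation; "contact_force": force on the tool from outside, world axes, zero at the start; "moment": the same for the moment, N m; "finger_gap": finger opening in m.
Only numpy, scipy, OpenCV 4.12 (cv2) and the standard library are available. Lean on these libraries where they do the work, as an engineer would, in place of code of your own. Each camera call takes 0.05 s, during which the arm holds its last target. There are 200 camera calls.

## Working session

There is one attempt and no reset: what is moved stays moved. The work goes in short steps, Python scripts to look and compute and a tool call to move; the robot and the scene stay as the last step left them, time stands still between calls to the robot, and variables do not carry over. Pictures are saved under pics/ and viewed, about 8 in all and at most 12, crops included, and the job is handed in when it is done.

Besides the shell and the picture viewer there is one more tool, called by a JSON object that holds its "fn" and its "kwargs". step_arm: Moves the arm, as the interface text tells. Scaled input: -1 to 1 covers 2.5 cm each way for a shift and 0.1 rad each way for a turn. Its arguments: {"type":"object","properties":{"rows":{"type":"string"},"squeeze":{"type":"number"}},"required":["rows"]}

```bash
mkdir -p pics; ls
python3 - <<'E'
from cell import readout, imaging, look_for
import cv2,json
for c in("scene","top"):
    im=imaging.camera(c); cv2.imwrite(f"pics/{c}1.png",im[:,:,::-1])
    print(c,imaging.camera_model(c))
    for n in("tower","top_edge","restart_top","mat","calibrator","bottle","canister","mouthpiece"):
        print(n,[(round(d['score'],2),[round(d['xy'][0]*640),round(d['xy'][1]*400)]) for d in look_for(n,c)][:4])
print(readout.sense())
E
```

```text
pics
scene {'K': array([[413.51038269,   0.        , 316.66353404],
       [  0.        , 413.51038269, 203.89057322],
       [  0.        ,   0.        ,   1.        ]]), 'k1': -0.04784586994002905, 'position': array([ 1.46099934, -0.70956222,  0.87089493]), 'attitude': array([-1.98006877, -0.95154675,  0.53702971])}
tower [(0.9, [306, 209]), (0.87, [419, 209]), (0.68, [148, 298])]
top_edge [(0.94, [419, 208]), (0.68, [147, 304]), (0.56, [305, 212])]
restart_top [(0.42, [407, 222])]
mat [(0.67, [296, 250])]
calibrator [(0.94, [343, 211])]
bottle [(0.97, [276, 283])]
canister [(0.66, [237, 261])]
mouthpiece []
top {'K': array([[496.98332781,   0.        , 317.15787799],
       [  0.        , 496.98332781, 204.89333364],
       [  0.        ,   0.        ,   1.        ]]), 'k1': 0.03643336584316171, 'position': array([ 0.43792987, -0.04665954,  1.43017943]), 'attitude': array([-2.18656126,  2.12604839, -0.09909652])}
tower [(0.96, [188, 161]), (0.95, [329, 217]), (0.87, [526, 231]), (0.42, [303, 229])]
top_edge [(0.71, [192, 161]), (0.64, [527, 228]), (0.28, [427, 208])]
restart_top [
[... 180 characters left out ...]
139])]
{'t': 0.9, 'joints': array([ 1.06738775e+00,  3.50709480e-01,  1.65182997e+00,  1.39472692e-05,
        1.13908589e+00, -8.45961183e-02]), 'joint_velocities': array([-3.19556861e-04, -7.02151967e-04,  1.52005528e-03,  7.50385129e-05,
        1.94147523e-03,  8.40394017e-04]), 'joint_torque': array([ 1.38206986e-03, -5.06039858e+01, -2.91647476e+01,  1.27857874e-05,
        7.16566283e-04,  2.15654404e-05]), 'position': array([0.22363127, 0.50245566, 0.23127296]), 'tcp_rot': array([-6.53076042e-01, -3.07294002e+00,  4.33773554e-05]), 'contact_force': array([-0.20414814, -0.54056374,  1.01182996]), 'moment': array([0.00885081, 0.04162752, 0.00501334]), 'finger_gap': 0.08558364125084438}
```

Run:
```python
import cv2
a=cv2.imread("pics/scene1.png");b=cv2.imread("pics/top1.png")
cv2.imwrite("pics/top1c.png",cv2.resize(b[90:310,200:480],None,fx=2.7,fy=2.7,interpolation=2))
```

```text
(no output)
```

View pics/scene1.png

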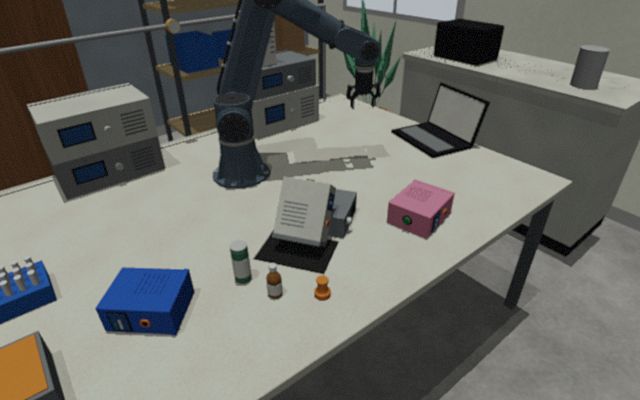

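View pics/top1c.png

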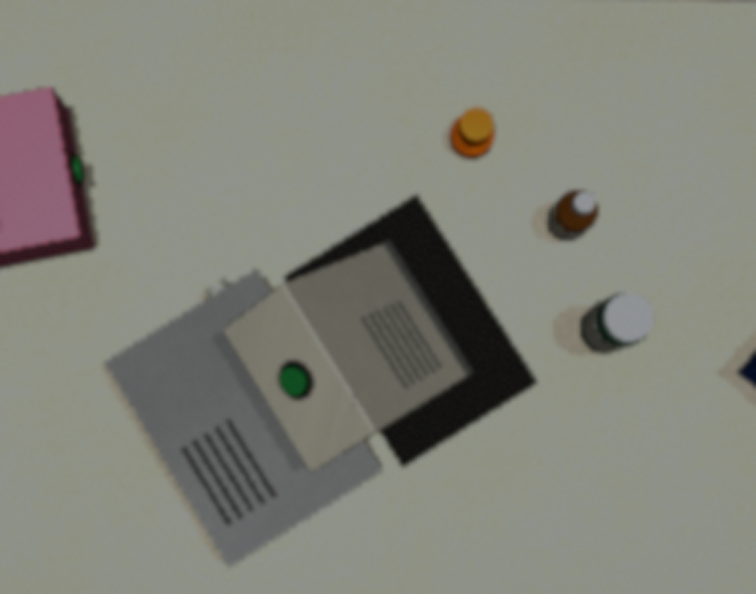

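The top crop shows the white leaning tower (full picture about 320,215) with the green button at (309,231). Its mat is the black one to the right and the calibrator is at lower left. Blue (188,161 / 526,231 in top) and pink are look-alikes and excluded by colour. Next I'll measure the corners.

```bash
cat > h.py <<'E'
import numpy as np,cv2
from scipy.spatial.transform import Rotation as R
from cell import imaging
def ray(c,px):
    m=imaging.camera_model(c); d=np.array([m['k1'],0,0,0,0.])
    p=cv2.undistortPoints(np.array([[px]],float),m['K'],d)[0,0]
    return np.array(m['position']),R.from_rotvec(m['attitude']).apply([*p,1])
def onz(c,px,z):
    o,d=ray(c,px); return o+d*(z-o[2])/d[2]
def proj(c,P):
    m=imaging.camera_model(c); r=R.from_rotvec(m['attitude']).inv()
    q=r.apply(np.atleast_2d(P)-m['position'])
    return cv2.projectPoints(q,np.zeros(3),np.zeros(3),m['K'],np.array([m['k1'],0,0,0,0.]))[0][:,0]
E
python3 - <<'E'
from h import *
f=lambda x,y:(200+(x+.5)/2.7-.5,90+(y+.5)/2.7-.5)
np.set_printoptions(precision=4,suppress=True)
for n,p,z in [("mat",[(417,197),(535,381),(403,465)],.003),("cal",[(107,364),(230,566),(381,468),(260,270)],.082),("tow far",[(222,332),(312,470)],.160),("tow near edge",[(286,281),(380,430)],.215),("btn",[(295,380)],.192)]:
    P=[onz("top",f(*q),z) for q in p]
    for q in P: print(n,q)
    for i in range(len(P)-1):
        d=P[i+1]-P[i]; print('   len',np.linalg.norm(d),'ang',np.arctan2(d[1],d[0]))
for n,p,z in [("bottle",(414,168),.08),("can",(432,209),.13),("mp",(375,139),.04)]: print(n,onz("top",p,z))
E
```

```text
mat [ 0.7214 -0.1229  0.003 ]
mat [ 0.5265 -0.2518  0.003 ]
mat [ 0.4339 -0.1141  0.003 ]
   len 0.23373538475684363 ang -2.5570460763772846
   len 0.16598834742061017 ang 2.162473125281728
cal [0.5267 0.1899 0.082 ]
cal [0.33   0.0586 0.082 ]
cal [ 0.4305 -0.0885  0.082 ]
cal [0.6264 0.0389 0.082 ]
   len 0.2365224663063859 ang -2.5526755944847457
   len 0.1781455306871048 ang -0.9712202242736837
   len 0.23369243524460068 ang 0.5765328713595824
tow far [0.555  0.0681 0.16  ]
tow far [ 0.4272 -0.0214  0.16  ]
   len 0.156037089416638 ang -2.5309558242402606
tow near edge [0.5983 0.0063 0.215 ]
tow near edge [ 0.4652 -0.0827  0.215 ]
   len 0.16014893425546384 ang -2.5521985078577187
btn [ 0.5094 -0.0039  0.192 ]
bottle [ 0.6953 -0.2829  0.08  ]
can [ 0.5782 -0.3218  0.13  ]
mp [ 0.7839 -0.1787  0.04  ]
```

{"fn": "step_arm", "kwargs": {"rows": "0.49 -0.9 0 0 0 -0.3 -1;0.49 -0.9 0 0 0 -0.3 -1;0.49 -0.9 0 0 0 -0.3 -1;0.49 -0.9 0 0 0 -0.3 -1;0.49 -0.9 0 0 0 -0.3 -1;0.49 -0.9 0 0 0 -0.3 -1;0.49 -0.9 0 0 0 -0.3 -1;0.49 -0.9 0 0 0 -0.3 -1"}}

```text
t: 1.57
position: [0.3225, 0.3181, 0.2312]
tcp_rot: [1.022, 2.97, 0.003]
contact_force: [0.3, -0.7, -0.1]
finger_gap: 0.0001
```

{"fn": "step_arm", "kwargs": {"rows": "0.5 -0.89 0 0 0 -0.4 -1;0.5 -0.89 0 0 0 -0.4 -1;0.5 -0.89 0 0 0 -0.4 -1;0.5 -0.89 0 0 0 -0.4 -1;0.5 -0.89 0 0 0 -0.4 -1;0.5 -0.89 0 0 0 -0.4 -1;0.5 -0.89 0 0 0 -0.4 -1;0.5 -0.89 0 0 0 -0.4 -1"}}

```text
t: 2.23
position: [0.4262, 0.1304, 0.2325]
tcp_rot: [1.502, 2.756, 0.007]
contact_force: [0.5, 0.4, -0.1]
finger_gap: 0.0
```

{"fn": "step_arm", "kwargs": {"rows": "0.28 -0.5 -0.56 0 0 0 -1;0.28 -0.5 -0.56 0 0 0 -1;0.28 -0.5 -0.56 0 0 0 -1;0.28 -0.5 -0.56 0 0 0 -1;0.28 -0.5 -0.56 0 0 0 -1;0.28 -0.5 -0.56 0 0 0 -1;0 0 0 0 0 0 -1"}}

```text
t: 2.82
position: [0.473, 0.0476, 0.1468]
tcp_rot: [1.51, 2.745, 0.012]
contact_force: [-0.6, 0.1, 0.4]
finger_gap: 0.0002
```

```bash
cat > look.py <<'E'
import sys
from h import *
from cell import readout,look_for
n=sys.argv[1]
for c in("scene","top"):
    im=imaging.camera(c)[:,:,::-1]
    cr=im[150:290,220:390] if c=="scene" else im[140:310,210:420]
    globals()[c]=cv2.resize(cr,(400,int(400*cr.shape[0]/cr.shape[1])),interpolation=2)
H=max(scene.shape[0],top.shape[0]); o=np.zeros((H,800,3),np.uint8)
o[:scene.shape[0],:400]=scene; o[:top.shape[0],400:]=top
cv2.imwrite(f"pics/{n}.png",o)
s=readout.sense(); p=s['position']-[.5777,-.1185,0]; u=np.array([.832,.555]);v=np.array([-.555,.832])
print(s['t'],'tcp u,v,z',p[:2]@u,p[:2]@v,p[2])
E
python3 look.py a
```

```text
2.9167 tcp u,v,z 0.005863447311356357 0.1975088216456486 0.14872440189894484
```

View pics/a.png

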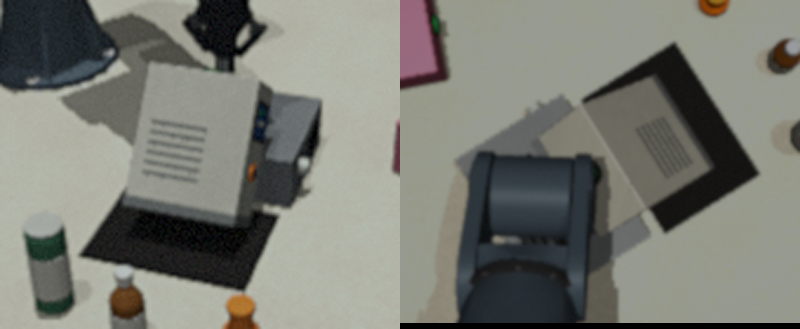

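The fingers stand beyond the upper edge, clear of the tower (left: about 225,60). Now I start the slow push along mat -y.

{"fn": "step_arm", "kwargs": {"rows": "0.11 -0.17 0 0 0 0 -1;0.11 -0.17 0 0 0 0 -1;0.11 -0.17 0 0 0 0 -1;0.11 -0.17 0 0 0 0 -1;0.11 -0.17 0 0 0 0 -1;0.11 -0.17 0 0 0 0 -1"}}

```text
t: 3.42
position: [0.491, 0.0243, 0.1523]
tcp_rot: [1.502, 2.744, 0.018]
contact_force: [0.4, 1.0, 2.1]
finger_gap: -0.0004
```

{"fn": "step_arm", "kwargs": {"rows": "0.11 -0.17 0 0 0 0 -1;0.11 -0.17 0 0 0 0 -1;0.11 -0.17 0 0 0 0 -1;0.11 -0.17 0 0 0 0 -1"}}

```text
t: 3.75
position: [0.5035, 0.0053, 0.1527]
tcp_rot: [1.502, 2.743, 0.018]
contact_force: [-0.6, -0.3, -0.0]
finger_gap: 0.0001
```

```bash
python3 look.py b
```

```text
3.85 tcp u,v,z 0.006958171423479054 0.14392651041459492 0.15262984124983103
```

View pics/b.png

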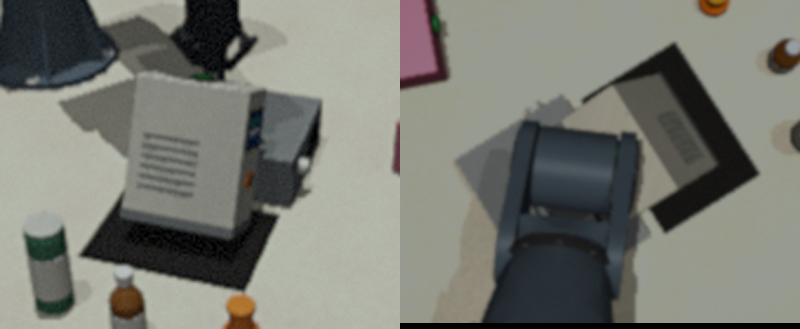

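The tower is rising, with less lean and the green button just showing at (200,77). I'll continue gently.

{"fn": "step_arm", "kwargs": {"rows": "0.06 -0.09 0.05 0 0 0 -1;0.06 -0.09 0.05 0 0 0 -1;0.06 -0.09 0.05 0 0 0 -1;0.06 -0.09 0.05 0 0 0 -1;0 0 0 0 0 0 -1;0 0 0 0 0 0 -1"}}

```text
t: 4.35
position: [0.5101, -0.0049, 0.1581]
tcp_rot: [1.503, 2.743, 0.018]
contact_force: [0.5, 0.6, 0.4]
finger_gap: -0.0003
```

```bash
python3 look.py c
```

```text
4.45 tcp u,v,z 0.00681271774852009 0.13215335673612072 0.15797897969674515
```

View pics/c.png

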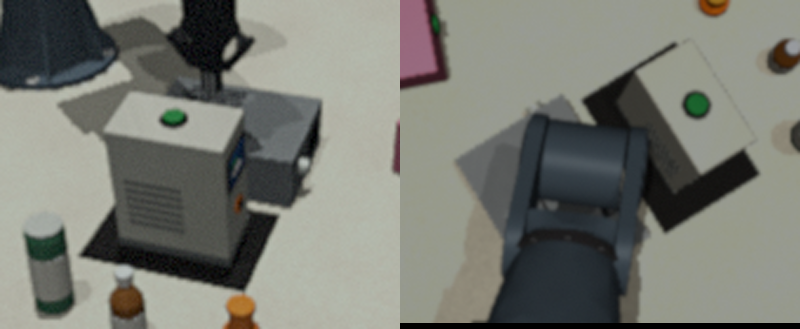

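The tower has tipped onto its base, possibly still rocking. I'll back off and up, then measure.

{"fn": "step_arm", "kwargs": {"rows": "-0.3 0.45 0.5 0 0 0 -1;-0.3 0.45 0.9 0 0 0 -1;0 0 0.9 0 0 0 -1;0 0 0.9 0 0 0 -1;0 0 0.9 0 0 0 -1;0 0 0.9 0 0 0 -1;0 0 0 0 0 0 -1;0 0 0 0 0 0 -1"}}

```text
t: 5.12
position: [0.4917, 0.0198, 0.2874]
tcp_rot: [1.503, 2.747, 0.016]
contact_force: [0.0, 0.8, 0.3]
finger_gap: -0.0001
```

```bash
python3 look.py d
python3 - <<'E'
from h import *
from cell import look_for
for c in("scene","top"):
    imaging.camera(c)
    for d in look_for("restart_top",c):
        px=(d['xy'][0]*640,d['xy'][1]*400); print(c,d['score'],px,onz(c,px,.211))
E
```

```text
5.2167 tcp u,v,z 0.005070196851255829 0.16279647790972013 0.28670186337309755
scene 0.48 (295.104, 194.68) [ 0.57373932 -0.10902247  0.211     ]
top 0.39 (356.48, 199.92000000000002) [ 0.58688482 -0.11951368  0.211     ]
```

View pics/d.png

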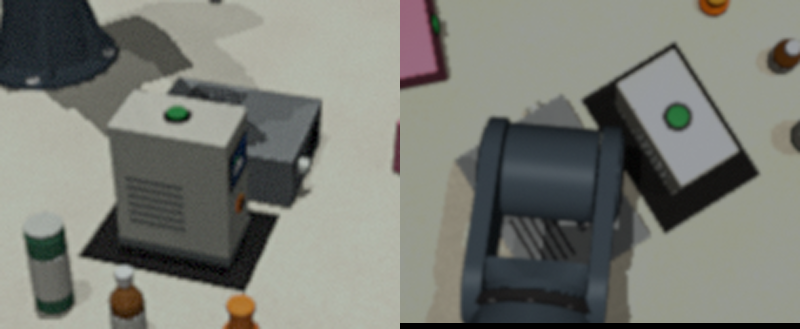

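Run:
```python
from h import *
for c,(x0,y0) in (("scene",(295,198)),("top",(355,200))):
    im=imaging.camera(c).astype(int)
    w=im[y0-15:y0+15,x0-15:x0+15]; m=(w[...,1]>w[...,0]+25)
    y,x=np.nonzero(m); px=(x.mean()+x0-15,y.mean()+y0-15); P=onz(c,px,.211 if c=='top' else .208)
    q=P[:2]-[.5777,-.1185]; print(c,m.sum(),px,P,'u,v',q@[.832,.555],q@[-.555,.832])
# predicted button centre, sides of mat: upright tower at mat centre
print(proj("top",[[.5777,-.1185,.211]]),proj("scene",[[.5777,-.1185,.211]]))
# top face corner line yaw
im=cv2.cvtColor(imaging.camera("top"),cv2.COLOR_RGB2GRAY)
t=((im>115)*255).astype(np.uint8)[150:270,315:410]; n,l,s,ce=cv2.connectedComponentsWithStats(t)
k=l[200-150+12,355-315]; print(s[k]); pts=np.argwhere(l==k)[:,::-1].astype(np.float32)
r=cv2.minAreaRect(pts); B=cv2.boxPoints(r)+[315,150]; P=np.array([onz("top",b,.203) for b in B]); print(P, P.mean(0),[np.linalg.norm(P[i]-P[i-1]) for i in range(4)],[np.arctan2(*(P[i]-P[i-1])[1::-1]) for i in range(4)])
```

```text
scene 44 (np.float64(295.20454545454544), np.float64(197.38636363636363)) [ 0.58255107 -0.11513465  0.208     ] u,v 0.005903864374652592 0.00010762794087565381
top 110 (np.float64(354.0), np.float64(201.74545454545455)) [ 0.58218614 -0.11350072  0.211     ] u,v 0.006507067703386555 0.0016695899428683786
[[355.99240306 203.60661143]] [[293.31878093 196.26544496]]
[   9   17   62   71 2032]
[[ 0.62438147 -0.03498555  0.203     ]
 [ 0.6742226  -0.10810954  0.203     ]
 [ 0.54196084 -0.1951026   0.203     ]
 [ 0.49315747 -0.12269938  0.203     ]] [ 0.58343059 -0.11522427  0.203     ] [np.float64(0.15783996838438508), np.float64(0.08849438814830057), np.float64(0.15830655949316455), np.float64(0.08731549168465184)] [np.float64(0.5892212068847913), np.float64(-0.9725281011792071), np.float64(-2.5597997010925955), np.float64(2.1638928686658065)]
```

Both cameras agree: the button is at about (0.582,-0.114,0.211), and the tower is centred and square. Next I move above it.

{"fn": "step_arm", "kwargs": {"rows": "0.6 -0.9 -0.2 0 0 0 -1;0.6 -0.9 -0.2 0 0 0 -1;0.6 -0.9 -0.2 0 0 0 -1;0.6 -0.9 -0.2 0 0 0 -1;0.6 -0.9 -0.2 0 0 0 -1;0.6 -0.9 -0.2 0 0 0 -1;0 0 0 0 0 0 -1;0 0 0 0 0 0 -1"}}

```text
t: 6.23
position: [0.5845, -0.1216, 0.2529]
tcp_rot: [1.502, 2.752, 0.015]
contact_force: [-0.6, 1.1, -0.7]
finger_gap: -0.0003
```

{"fn": "step_arm", "kwargs": {"rows": "-0.09 0.28 -0.4 0 0 0 -1;0 0 -0.4 0 0 0 -1;0 0 -0.3 0 0 0 -1;0 0 -0.2 0 0 0 -1;0 0 0 0 0 0 -1"}}

```text
t: 6.65
position: [0.5803, -0.1112, 0.2165]
tcp_rot: [1.5, 2.755, 0.015]
contact_force: [-0.9, -0.1, -0.8]
finger_gap: -0.0001
```

{"fn": "step_arm", "kwargs": {"rows": "0.04 -0.06 -0.1 0 0 0 -1;0 0 -0.1 0 0 0 -1;0 0 -0.08 0 0 0 -1;0 0 -0.08 0 0 0 -1"}}

```text
t: 6.98
position: [0.5814, -0.112, 0.2077]
tcp_rot: [1.499, 2.755, 0.015]
contact_force: [-2.4, 0.7, 3.8]
finger_gap: -0.0
```

{"fn": "step_arm", "kwargs": {"rows": "0 0 -0.08 0 0 0 -1;0 0 -0.08 0 0 0 -1;0 0 -0.05 0 0 0 -1"}}

```text
t: 7.23
position: [0.582, -0.1125, 0.2061]
tcp_rot: [1.497, 2.752, 0.015]
contact_force: [-6.8, 0.2, 11.9]
finger_gap: 0.0002
```

The vertical force is 11.9 N, well over the 4.6 N needed, so the button is at its stop. Now I release straight up.

{"fn": "step_arm", "kwargs": {"rows": "0 0 0 0 0 0 -1;0 0 0.2 0 0 0 -1;0 0 0.5 0 0 0 -1;0 0 0.9 0 0 0 -1;0 0 0.9 0 0 0 -1;-0.2 0.4 0.9 0 0 0 -1;-0.5 0.8 0.3 0 0 0 -1;-0.5 0.8 0 0 0 0 -1"}}

```text
t: 7.9
position: [0.5525, -0.0644, 0.3036]
tcp_rot: [1.502, 2.747, 0.016]
contact_force: [-0.0, 0.4, -1.1]
finger_gap: 0.0
```

{"fn": "step_arm", "kwargs": {"rows": "-0.5 0.8 0 0 0 0 -1;-0.5 0.8 0 0 0 0 -1;-0.5 0.8 0 0 0 0 -1;-0.5 0.8 0 0 0 0 -1;0 0 0 0 0 0 -1;0 0 0 0 0 0 -1"}}

```text
t: 8.4
position: [0.4994, 0.0212, 0.3067]
tcp_rot: [1.497, 2.743, 0.021]
contact_force: [0.6, -0.9, 0.5]
finger_gap: 0.0005
```

```bash
python3 look.py e
python3 - <<'E'
from h import *
from cell import look_for
im=cv2.cvtColor(imaging.camera("top"),cv2.COLOR_RGB2GRAY)
t=((im>115)*255).astype(np.uint8)[150:270,315:410]; n,l,s,ce=cv2.connectedComponentsWithStats(t)
k=l[62,40]; r=cv2.minAreaRect(np.argwhere(l==k)[:,::-1].astype(np.float32)); B=cv2.boxPoints(r)+[315,150]
P=np.array([onz("top",b,.203) for b in B]); print(P.mean(0),[np.arctan2(*(P[i]-P[i-1])[1::-1]) for i in range(2)])
for n in("bottle","canister","mouthpiece"): print(n,[(round(d['score'],2),d['xy'][0]*640,d['xy'][1]*400) for d in look_for(n,"top")][:1])
E
```

```text
8.5 tcp u,v,z 0.012277409281811272 0.15891971936104646 0.30648567652971115
[ 0.58297856 -0.11462915  0.203     ] [np.float64(0.5837181892430734), np.float64(-0.9781244763808699)]
bottle [(0.79, 414.912, 167.2)]
canister [(0.84, 430.016, 209.0)]
mouthpiece []
```

View pics/e.png

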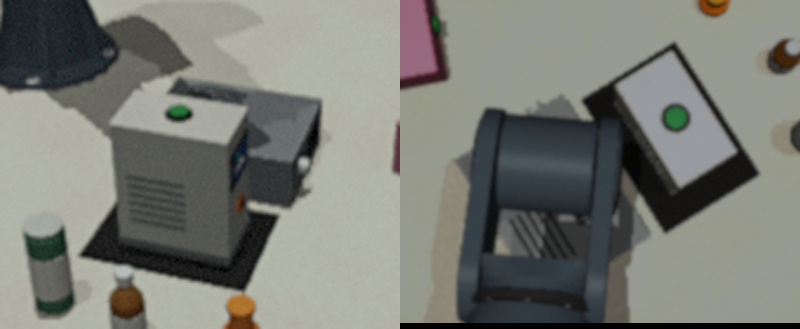

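The tower stands square on the mat with its button out (left 178,112; right 676,117). The bottle, canister and mouthpiece are where they were, and the arm is clear.

```bash
python3 -c "
from cell import sign_off
print(sign_off())"
```

```text
the job is handed in; nothing more can be done
None
```

I pushed the tower upright with the closed fingertips on its upper edge and let it drop onto its base on the mat. I then pressed the green button and backed the arm off, handing in at about 8.5 s; no verdict was reported.

**Last checks:**
- **Tower:** its centre is about 7 mm (x) and 0 mm (y) from the mat centre, and it is square to the mat within about 0.01 rad. I judged that it is upright from the pictures.
- **Button:** the press reached about 12 N, against 4.6 N for fully down, and the fingertip stopped at the expected height. Joint travel can't be read directly. In the last picture the button looks out again.
- **Bottle and canister:** the network found both within about 2 px of where they were at the start.
- **Arm:** it is clear of everything, with only sensor noise on the wrist force.

**Checks that failed or disagreed:**
- **Mouthpiece:** the network missed it in the last check, but both pictures show it in its place.
- **Button position before the press:** the network's two camera positions disagreed by more than 10 mm. I used the colour centroid instead, where the cameras agreed within 2 mm.
- **Sideways force:** I read about 7 N sideways at full press, probably friction; the tower moved less than 1 mm.

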